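Set the swing-boom cutting gauge to its mark and hold it

ROBOT

A 7-joint arm with a two-finger parallel gripper is mounted at the origin on the work surface; the furniture and walls round the work are solid. World frame = base frame: x ahead of the robot, y to its left, z up, the work surface at z = 0. Lengths are in mm, angles in rad, forces in N, time in s.
With the tool pointing down it reaches from about 425 to 875 mm from the base axis. Payload 8.4 kg.
Tool frame: the origin (TCP) lies on the mounting face of the last link; the fingertips stand 182 mm ahead of it and the grasp point (between the pads) lies 164 mm ahead of it (env.tips_ahead is the distance from the TCP to the fingertips, in mm); z points along the fingers, y is the direction in which the jaws open and shut (so a half turn about z gives the same grasp; the last joint's range is limited). The gripper opens to 87 mm and grips with 3 to 60 N. Pads are 19 mm wide; open, the fingers measure 117 mm over their backs; the gripper's body (75 mm by 190 mm) begins 51 mm behind the grasp point.
Start: joints at [1.036, 0.333, 0.04, 1.465, -0.013, 1.343, -0.059], TCP at [274.365, -589.234, 404.746] pointing down, gripper open.
Joint ranges: [-2.58, 2.58], [-0.38, 2.09], [-1.3, 1.39], [0.25, 2.4], [-1.5, 4.64], [0.08, 2.09], [-2.65, 2.65]. Speed limits (rad/s): [2.22, 2.22, 2.79, 2.79, 3.14, 3.14, 3.14].

INTERFACE

Orientations are given as a rotation vector (axis times angle).
In Python, from rig import env gives the robot as it stands. Calls block until the motion is done:
- env.movep(position, orientation): joint-space move of the TCP to a pose.
- env.servo_line(position, orientation=None, vel=150, guard=None): straight line of the TCP; orientation=None keeps the orientation; vel is the mean speed in mm/s. With guard (N) it stops when the force on the tool has changed by that much, and returns True; else False.
- env.set_joints(angles): joint-space move.
- env.move_gripper(opening, squeeze=None): opening from 0.0 (shut) to 1.0 (fully open); squeeze is the grip in N (None keeps the last); returns when the fingers have stopped.
- env.hold(seconds).
- env.inverse_kinematics(position, orientation): joint angles nearest the present ones, or None.
- env.snapshot(name): name is "scene" or "top" or "wrist"; returns the picture (384x512x3 uint8, blue, green, red); there is no depth.
- env.camera_model(name): a dict with "vertical_fov" (degrees; the focal length in pixels is half the picture's height over the tangent of half this angle, whatever the lens; pixels are square), "cx", "cy" (the principal point, pixels), "T" (4x4, takes a point from camera to world coordinates); the wrist camera has in their place "hand_eye" (4x4, takes a point from camera to tool coordinates, whose origin is the TCP and whose axes are the flange's). Camera axes: x right, y down, z forward; pixel columns grow to the right and rows downward; lengths in mm; the calibration is good to about 2 mm. A picture is of the moment at which its call begins: read the wrist's pose just before it. camera_model takes no time and is no camera call.
A pose or a line that the arm cannot do raises env.IKError and nothing moves.
- env.sign_off(): hands the job in, once; it reports no verdict.
Trained networks look in the newest picture that a camera, given by its name, has taken for a name from the list of things; names that differ only in an ending like _2 or _b are one class to them, and where a whole thing is asked for, a point or a joint stands for the part that bears it (a point fixed in the world has none). Each returns a list of dicts, best first, with "confidence" (0 to 1); they miss things now and then, are a little off and sometimes report something else, mostly with a low value. They report only what shows in the picture. A call takes as long as a camera call.
- env.silhouettes(camera, thing): "region" (384x512 bool, what is visible of it) and "bbox" ([left, top, width, height] in pixels, round what is visible of it).
Readings, each from a call of its own:
- env.read_time_s(): time.
- env.read_joint_pos(): joint angles.
- env.read_dq(): joint speeds.
- env.read_effort(): joint torques, N m.
- env.read_position(): TCP position.
- env.read_eef_rot(): TCP orientation.
- env.read_wrist_force(): force on the tool from outside, world axes, zero at the start.
- env.read_wrist_torque(): the same for the moment, N m.
- env.read_width(): opening from 0.0 (shut) to 1.0 (fully open).
Only numpy, scipy, OpenCV 4.12 (cv2) and the standard library are available. Lean on these libraries where they do the work, as an engineer would, in place of code of your own. Each camera call takes 0.05 s, during which the arm holds its last target. There are 200 camera calls.

TASK

The cutting gauge is needed at its set length. First lock its boom against swinging by turning the black knurled collar on top of the post clockwise until its white pointer is fully home at the red mark; then squeeze the red lock button in against the arm's upright grip, draw the sprung arm out until its yellow pointer lines up with the white line on the red clip on the ruler, and finish holding it there by the grip, because it springs back if let go. Leave the red clip where it is and do not disturb the other things on the table.

Things in the scene. Friction and masses are not known exactly. Their poses are not given: they have to be found in the camera images.
- gauge: the gauge's fixed round steel foot (diameter 116 mm) with its upright post (164 mm tall in all), bolted to the table. Origin: centre of the foot's underside; z up. Its x axis is where the boom points at swing 0; the red locked mark lies on the white index plate (diameter 72 mm, top 109 mm above the table) on its -y side
- collar_grip (a point): on the collar's (vertical) axis at the height to grip it, 138 mm above the table. The collar is a black knurled cylinder 45 mm in diameter, from 116 to 150 mm above the table; below it lies a flange of 50 mm with a white pointer, above it a cap of 33 mm up to 164 mm. A white line on top also shows the pointer's direction
- collar (a joint): angle of the lock collar in rad, growing clockwise seen from above; 0 open, 1.25 locked against its stop (white pointer at the red mark). Starts at 0 to 0.25. Stiff: it stays where it is left and takes 0.3 N m to turn, 0.4 N m near the stop
- boom_hinge (a point): on the boom's vertical hinge axis, 70 mm above the table; x points along the boom, the way the arm extends; z up. The boom is a grey sleeve 24 x 24 mm (top 82 mm above the table) reaching 140 mm from the axis, with an aluminium ruler on its -y side. It swings at a light touch until the collar is locked, then resists about 2 N m
- handle_grip (a point): where to grip the arm: middle of its black upright grip with the red button, 108 mm above the table, 170 mm from the boom's axis at home; moves with the arm. x points out along the boom, y across it, z up. Grip and button are 28 mm long (x) and together 30 mm wide across y (24 mm with the button in); the grip reaches from 80 to 132 mm above the table
- button_face (a point): middle of the outer face of the red button paddle (22 mm long, 34 mm high, 91 to 125 mm above the table), on the -y side of the grip, 15 mm from handle_grip; moves with the button
- stop_plate (a point): centre of the steel stop plate at the arm's outer end, 36 mm beyond the grip: 5 x 74 x 46 mm, from 8 to 54 mm above the table, hung on a 22 mm wide neck that reaches up to 79 mm
- lock_button (a joint): travel of the red lock button in m: 0 out (locked), 0.006 fully in, moving along +y of handle_grip; spring 1.5 to 5 N. The arm's home catch is clear from 0.0045
- gauge_arm (a joint): extension of the telescoping arm in m, 0 home (start), at most 0.12. A spring of 3 to 5 N draws it home; the catch holds it at home only, until the button is pressed
- pointer (a point): tip of the yellow pointer over the ruler, 70 mm above the table, 45 mm nearer to the boom's axis than the grip; moves with the arm
- clip_mark (a point): the white line on the red clip (10 x 14 mm) on the ruler, 70 mm above the table; x along the boom. The pointer's target: it must be at the same distance along the boom
- mark_clip (a joint): place of the red clip on the ruler in m, on the arm's scale: pointer and clip line up when joint gauge_arm equals this. 0.05 to 0.10. Very stiff
- squeeze_bottle: bystander: white squeeze bottle with red cap, 57 mm across, 195 mm tall; origin under its centre
- jam_jar: bystander: jam jar, 66 mm across, 100 mm tall; origin under its centre
- timer: bystander: white timer, 70 x 64 x 19 mm; origin under its middle
- piping_nozzle: bystander: steel piping nozzle standing on its wide end, 39 mm across, 50 mm tall; origin under its centre

How it is judged:
By the outcome, as a careful person would: the job done as asked, in the order asked, and still so for the second after the job is handed in, while the arm keeps its last pose, push and grip.
It also fails if it takes over 48 s, if anything falls off the work surface, if the arm or the gripper's body presses on something with over 40 N, if the wrist force passes 120 N, or if a joint passes its speed limit or range.

## Working session

There is one attempt and no reset: what is moved stays moved. The work goes in short steps, each a Python script; the robot and the scene stay as the last script left them, time stands still between calls to the robot, and variables do not carry over. Pictures are saved under pics/ and viewed, about 8 in all and at most 12, crops included, and the job is handed in when it is done.

```bash
ls; mkdir -p pics; cat > h.py <<'E'
import numpy as np, cv2
from rig import env
from scipy.spatial.transform import Rotation as R
def cam(n):
    m=env.camera_model(n); f=192/np.tan(np.radians(m["vertical_fov"]/2))
    if "T" in m: T=np.array(m["T"])
    else:
        W=np.eye(4); W[:3,:3]=R.from_rotvec(env.read_eef_rot()).as_matrix(); W[:3,3]=env.read_position()
        T=W@np.array(m["hand_eye"])
    return f,m["cx"],m["cy"],T
def onz(c,u,v,z):
    f,cx,cy,T=c; d=T[:3,:3]@np.array([(u-cx)/f,(v-cy)/f,1]); o=T[:3,3]
    return o+d*(z-o[2])/d[2]
def proj(c,p):
    f,cx,cy,T=c; q=T[:3,:3].T@(np.array(p)-T[:3,3]); return np.array([cx+f*q[0]/q[2],cy+f*q[1]/q[2]])
E
python3 - <<'E'
from h import *
for n in ["scene","top"]:
    c=cam(n); im=env.snapshot(n); cv2.imwrite(f"pics/{n}0.png",cv2.resize(im,(768,576),interpolation=cv2.INTER_CUBIC))
    print(n,c[0],c[1:3],c[3].round(2).tolist())
    for t in ["gauge","collar","handle_grip","button_face","stop_plate","pointer","clip_mark","squeeze_bottle","jam_jar","timer","piping_nozzle"]:
        s=env.silhouettes(n,t)
        for d in s[:1]:
            ys,xs=np.nonzero(d["region"]); print(t,round(d["confidence"],2),d["bbox"],xs.mean().round(1),ys.mean().round(1),onz(c,xs.mean(),ys.mean(),{"collar":150,"handle_grip":120,"jam_jar":100,"squeeze_bottle":150}.get(t,70))[:2].round(0))
print(env.read_time_s(),env.read_eef_rot())
E
```

```text
pics
scene 357.21607915438096 (258.75861456509466, 193.14192067372062) [[-0.52, -0.53, 0.67, -266.98], [-0.85, 0.31, -0.42, 485.74], [0.01, -0.79, -0.61, 743.77], [0.0, 0.0, 0.0, 1.0]]
gauge 0.86 [204.5, 165.2, 94.4, 69.1] 242.5 200.0 [462.  87.]
collar 0.58 [210.3, 178.3, 22.6, 18.8] 222.2 189.1 [445. 159.]
handle_grip 0.63 [262.4, 164.9, 26.8, 41.4] 274.4 183.2 [430.  -3.]
button_face 0.55 [267.7, 171.6, 10.7, 20.4] 273.7 178.4 [508. -55.]
stop_plate 0.93 [263.0, 170.5, 25.2, 31.3] 274.6 183.0 [486. -44.]
pointer 0.7 [263.3, 169.3, 23.1, 31.9] 274.2 182.9 [487. -43.]
clip_mark 0.49 [264.4, 166.7, 23.8, 36.7] 274.8 183.5 [483. -43.]
squeeze_bottle 0.8 [171.3, 206.5, 27.6, 43.7] 182.7 230.1 [348. 312.]
jam_jar 0.79 [127.2, 234.5, 35.1, 37.3] 143.8 249.5 [385. 404.]
timer 0.74 [203.3, 167.0, 92.8, 65.0] 241.9 200.5 [461.  90.]
top 411.44512826343714 (255.0181911536829, 196.0577590988106) [[0.01, -1.0, 0.06, 324.52], [-1.0, -0.01, -0.01, 56.06], [0.01, -0.06, -1.0, 1274.81], [0.0, 0.0, 0.0, 1.0]]
gauge 0.79 [205.5, 148.7, 99.6, 40.0] 250.6 171.1 [467.  64.]
collar 0.73 [212.2, 153.0, 22.7, 18.6] 222.9 164.3 [475. 140.]
button_face 0.41 [276.3, 170.3, 12.2, 6.5] 280.6 171.0 [468. -25.]
stop_plate 0.76 [270.9, 162.2, 23.6, 14.1] 284.4 166.7 [481. -36.]
pointer 0.79 [267.9, 160.6, 25.1, 11.1] 282.4 167.0 [480. -30.]
clip_mark 0.19 [357.6, 223.9, 28.8, 27.1] 372.8 236.7 [ 279. -295.]
squeeze_bottle 0.66 [154.2, 185.7, 27.6, 23.3] 168.3 197.6 [382. 287.]
jam_jar 0.95 [121.9, 178.1, 31.3, 23.4] 137.2 189.5 [407. 387.]
timer 0.88 [361.0, 221.6, 23.5, 27.7] 373.1 236.9 [ 278. -296.]
piping_nozzle 0.45 [324.4, 207.6, 10.1, 11.9] 329.4 212.6 [ 348. -169.]
1.2 [-3.06724720e+00 -6.79130933e-01  1.61041783e-05]
```

```bash
python3 - <<'E'
import cv2,numpy as np
a=cv2.imread("pics/scene0.png");b=cv2.imread("pics/top0.png")
# crops around gauge: scene px 190-320,150-250 ; top 190-320,130-220 (x1.5)
A=a[225:375,285:485];B=b[195:345,285:485]
cv2.imwrite("pics/c0.png",np.vstack([cv2.resize(A,(400,300)),cv2.resize(B,(400,300))]))
cv2.imwrite("pics/c1.png",np.hstack([cv2.resize(a,(400,300)),cv2.resize(b,(400,300))]))
x=np.hstack([cv2.imread("pics/c0.png"),cv2.resize(np.vstack([cv2.resize(a,(400,300)),cv2.resize(b,(400,300))]),(400,600))])
cv2.imwrite("pics/c2.png",x)
E
```

```text
(no output)
```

View pics/c2.png

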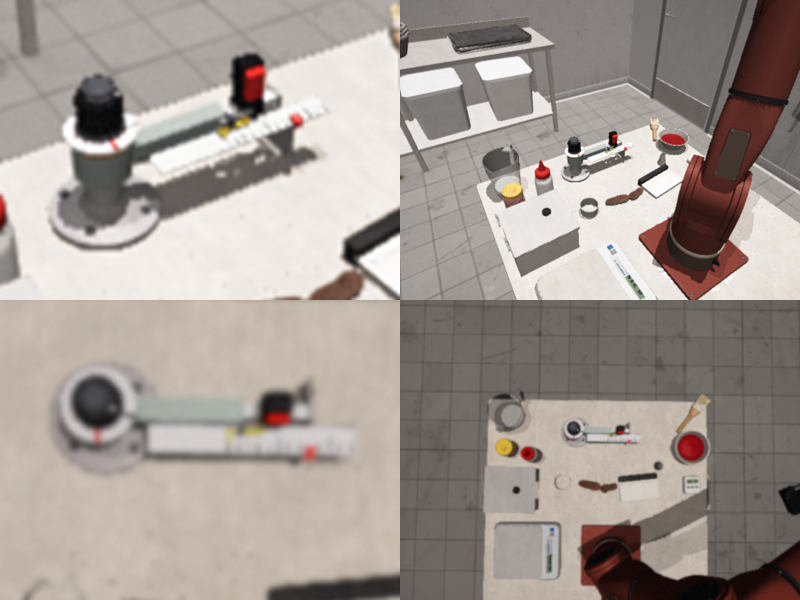

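The picture shows the gauge with its post near (475,140) and the boom pointing along world -y. The red button and the ruler face the robot. Next I'll look from closer with the wrist camera.

```bash
python3 - <<'E'
from h import *
he=np.array(env.camera_model("wrist")["hand_eye"]); print(he.round(2).tolist())
# tool down with yaw a: Rz(a)*Rx(pi)
for a in np.radians([-90,-60,-30,0,30,60,90,120,150,180]):
    r=(R.from_euler('z',a)*R.from_euler('x',np.pi)).as_rotvec()
    out=[]
    for p in ([475,140,302],[480,-30,272],[475,60,480]):
        q=env.inverse_kinematics(p,r); out.append(None if q is None else np.round(q,2).tolist())
    print(round(np.degrees(a)),out)
E
```

```text
[[0.0, -0.95, -0.3, 84.14], [1.0, 0.0, 0.0, -0.18], [-0.0, -0.3, 0.95, 19.78], [0.0, 0.0, 0.0, 1.0]]
-90 [[0.61, 0.26, -1.09, 1.92, 0.25, 1.11, 2.56], None, None]
-60 [None, [-1.14, 0.23, 1.25, 2.06, -0.26, 1.02, -2.38], None]
-30 [[0.39, 0.18, -0.82, 1.93, 0.15, 1.09, -2.59], [0.4, 0.14, -0.46, 2.0, 0.07, 1.01, -2.19], [0.48, -0.02, -0.68, 1.72, -0.01, 1.44, -2.29]]
0 [[0.4, 0.19, -0.84, 1.93, 0.16, 1.09, -2.07], [0.43, 0.14, -0.49, 2.0, 0.08, 1.01, -1.67], [0.5, -0.02, -0.7, 1.71, -0.01, 1.44, -1.77]]
30 [[0.43, 0.2, -0.88, 1.93, 0.17, 1.1, -1.56], [0.45, 0.15, -0.51, 2.0, 0.08, 1.01, -1.15], [0.49, -0.02, -0.69, 1.71, -0.01, 1.44, -1.24]]
60 [[0.47, 0.2, -0.92, 1.92, 0.18, 1.1, -1.05], [0.47, 0.15, -0.53, 2.0, 0.09, 1.01, -0.63], [0.5, -0.02, -0.7, 1.71, -0.01, 1.44, -0.72]]
90 [[0.47, 0.2, -0.92, 1.92, 0.18, 1.1, -0.52], [0.49, 0.15, -0.56, 2.0, 0.09, 1.02, -0.11], [0.5, -0.02, -0.7, 1.71, -0.01, 1.44, -0.2]]
120 [[0.47, 0.2, -0.92, 1.92, 0.18, 1.1, -0.0], [0.51, 0.15, -0.58, 2.0, 0.1, 1.02, 0.41], [0.5, -0.02, -0.69, 1.71, -0.01, 1.44, 0.33]]
150 [[0.47, 0.21, -0.92, 1.92, 0.18, 1.1, 0.52], [0.54, 0.16, -0.61, 2.0, 0.11, 1.02, 0.93], [0.5, -0.02, -0.7, 1.71, -0.01, 1.44, 0.85]]
180 [[0.48, 0.21, -0.93, 1.92, 0.19, 1.1, 1.05], [0.59, 0.17, -0.66, 2.0, 0.12, 1.02, 1.44], [0.55, -0.02, -0.75, 1.71, -0.01, 1.44, 1.38]]
```

```bash
cat >> h.py <<'E'
def down(deg): return (R.from_euler('z',deg,degrees=True)*R.from_euler('x',np.pi)).as_rotvec()
E
python3 - <<'E'
from h import *
env.movep([470,70,480],down(90))
c=cam("wrist"); im=env.snapshot("wrist"); np.savez("w1.npz",T=c[3],k=c[:3]); cv2.imwrite("pics/w1raw.png",im)
cv2.imwrite("pics/w1.png",cv2.resize(im,(768,576),interpolation=cv2.INTER_CUBIC))
Z={"gauge":109,"collar":150,"handle_grip":132,"button_face":110,"clip_mark":72,"pointer":70,"stop_plate":60}
for t in Z:
    for d in env.silhouettes("wrist",t)[:1]:
        ys,xs=np.nonzero(d["region"]); print(t,round(d["confidence"],2),d["bbox"],xs.mean().round(1),ys.mean().round(1),onz(c,xs.mean(),ys.mean(),Z[t])[:2].round(1))
print(c[0],env.read_time_s(),env.read_position())
E
```

```text
gauge 0.97 [224.2, 68.0, 78.6, 209.8] 258.9 156.9 [472.2  89.8]
collar 0.97 [243.4, 87.2, 44.5, 49.9] 264.1 110.5 [477.2 144.6]
handle_grip 0.79 [242.3, 200.4, 44.7, 59.7] 264.3 238.8 [478.8  -7.4]
button_face 0.69 [249.5, 206.5, 7.0, 52.7] 253.4 239.7 [465.1 -19.4]
clip_mark 0.15 [231.8, 250.9, 11.8, 5.3] 236.9 252.7 [440.  -59.4]
pointer 0.98 [246.8, 200.5, 43.0, 63.1] 264.3 238.5 [480.5 -37.2]
stop_plate 0.63 [242.9, 205.3, 44.2, 57.2] 264.3 238.9 [480.7 -42.8]
294.1275516334159 4.0583 [470.03022682  69.93641335 480.00366416]
```

View pics/w1.png

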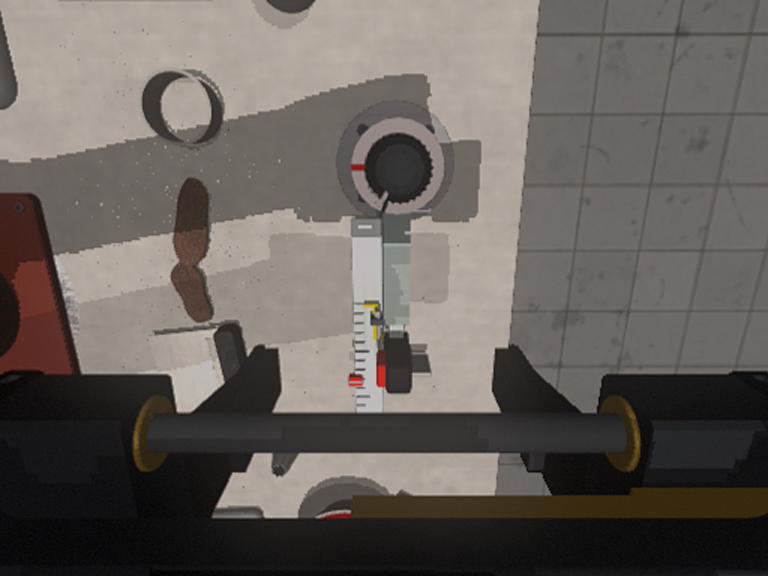

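The wrist picture shows the collar cap at (398,167) and its pointer at about (385,197). The red mark is at (358,167), the grip at (398,362), the button at (381,370) and the clip at (356,380).

```bash
python3 - <<'E'
from h import *
d=np.load("w1.npz"); c=(*d["k"],d["T"])
for n,u,v,z in [("cap",399,167,164),("plate",398,166,109),("foot",395,163,10),("mark",358,167,109),("ptr",385,197,116),("cliptop",356,380,76),("ptryellow",371,305,70),("griptop",399,362,132),("gripL",386,362,132),("gripR",411,362,132),("sleeveL",383,300,82),("sleeveR",410,300,82),("sleeveL2",383,225,82),("sleeveR2",411,225,82)]:
    print(n,onz(c,u/1.5,v/1.5,z)[:2].round(1))
E
python3 - <<'E'
import cv2
a=cv2.imread("pics/w1raw.png")
import numpy as np
cv2.imwrite("pics/w1c.png",np.hstack([cv2.resize(a[60:150,215:315],None,fx=4,fy=4,interpolation=cv2.INTER_CUBIC)[:360],cv2.resize(a[190:280,215:315],None,fx=4,fy=4,interpolation=cv2.INTER_CUBIC)]))
E
```

```text
cap [478.8 144.2]
plate [479.6 143.2]
foot [479.2 143.3]
mark [449.  142.5]
ptr [469.6 120.7]
cliptop [440.9 -58.2]
ptryellow [456.2  17.1]
griptop [480.9 -10.8]
gripL [470.3 -10.8]
gripR [490.8 -10.9]
sleeveL [467.6  26.1]
sleeveR [492.   26.1]
sleeveL2 [467.8  93.9]
sleeveR2 [491.8  93.9]
```

View pics/w1c.png

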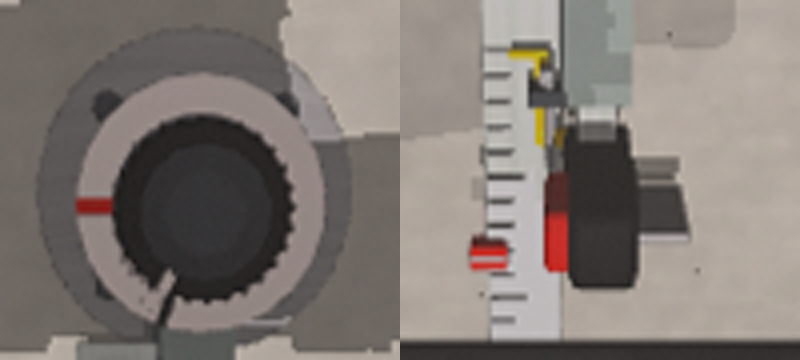

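```bash
python3 - <<'E'
from h import *
d=np.load("w1.npz"); c=(*d["k"],d["T"])
print("ptr,clip",onz(c,243.8,203,70).round(1),onz(c,237,254.3,70).round(1))
a0=140
env.movep([479.3,143.5,380],down(a0))
print(env.servo_line([479.3,143.5,302],down(a0),vel=120,guard=8))
print("before",env.read_wrist_force().round(1))
env.move_gripper(0.0,35)
print(env.read_width()*87,env.read_wrist_force().round(1),env.read_wrist_torque().round(2),env.read_time_s())
q=np.array(env.read_joint_pos())
for i in range(1,16):
    q[6]-=np.radians(10 if i<5 else 4); env.set_joints(q)
    t=env.read_wrist_torque(); f=env.read_wrist_force()
    print(i,t.round(2),f.round(1),round(env.read_joint_pos()[6],3),round(env.read_time_s(),2))
    if abs(t[2])>0.75: break
print(env.read_position())
E
```

```text
ptr,clip [451.3  17.6  70. ] [440.  -63.1  70. ]
False
before [ 1.  -0.1  0.1]
44.34546001809401 [-4.1 -3.9  5.9] [-0.75  0.79  0.01] 6.3083
1 [-0.2   0.34 -0.3 ] [-2.2 -1.8  3.2] 0.196 6.6
2 [-0.27  0.24 -0.24] [-1.8 -0.9  2.7] 0.024 6.89
3 [-0.26  0.22 -0.27] [-1.9 -0.6  2.4] -0.149 7.18
4 [-0.18  0.16 -0.34] [-0.5 -0.7  0.7] -0.323 7.47
5 [-0.26  0.12 -0.3 ] [-1.4 -1.3  2.3] -0.395 7.72
6 [-0.21  0.07 -0.24] [-0.4 -1.3  1.4] -0.466 7.97
7 [-0.18 -0.01 -0.33] [-0.  -0.2  2.2] -0.537 8.22
8 [-0.16 -0.01 -0.31] [ 0.8 -0.5  1.9] -0.607 8.47
9 [-0.16 -0.19 -0.25] [ 0.3 -0.9  2.5] -0.677 8.72
10 [ 0.26 -0.46 -0.04] [2.2 0.9 0.1] -0.746 8.97
11 [ 0.54 -0.74 -0.16] [2.7 3.  0.7] -0.817 9.22
12 [ 0.57 -0.75  0.06] [3.1 2.  1.3] -0.886 9.47
13 [ 0.46 -0.68 -0.01] [2.6 1.7 3.2] -0.956 9.72
14 [ 0.31 -0.67  0.26] [2.4 2.6 4.5] -1.026 9.97
15 [ 0.2  -0.54  0.05] [2.2 1.  5.6] -1.097 10.22
[479.14301535 143.012107   302.1502109 ]
```

```bash
python3 - <<'E'
from h import *
print(env.read_width()*87)
env.move_gripper(1.0)
env.servo_line([479.3,143.5,360],vel=150)
env.movep([470,70,460],down(90))
c=cam("wrist"); im=env.snapshot("wrist"); np.savez("w2.npz",T=c[3],k=c[:3]); cv2.imwrite("pics/w2raw.png",im)
print(env.read_time_s())
cv2.imwrite("pics/w2.png",np.hstack([cv2.resize(im[60:150,215:315],None,fx=4,fy=4,interpolation=cv2.INTER_CUBIC),cv2.resize(im[180:270,215:315],None,fx=4,fy=4,interpolation=cv2.INTER_CUBIC)]))
E
```

```text
44.34273803268546
12.6
```

View pics/w2.png

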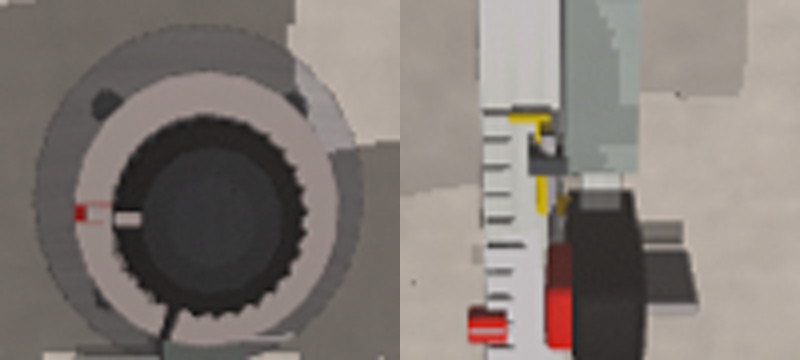

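The white pointer sits centred over the red mark, at about (98,212) in the crop. The torque dropped near the end, so I'll re-grip harder and press once more to make sure the collar is at its stop.

```bash
python3 - <<'E'
from h import *
d=np.load("w2.npz"); c=(*d["k"],d["T"])
print("ptr,clip y",onz(c,243,180+117/4,70).round(1),onz(c,236.5,180+330/4,70).round(1),"grip",[onz(c,215+x/4,180+290/4,132).round(1)[:2] for x in (172,245)])
p=[479.3,143.5]
env.movep(p+[365],down(105)); env.servo_line(p+[302],vel=150,guard=10)
env.move_gripper(0.0,60)
q=np.array(env.read_joint_pos()); e0=env.read_effort()[6]
for i in range(1,9):
    q[6]-=np.radians(3); env.set_joints(q)
    print(i,env.read_wrist_torque().round(2),env.read_wrist_force().round(1),round(env.read_effort()[6]-e0,2),round(env.read_joint_pos()[6]-q[6],4))
env.hold(0.1)
env.move_gripper(1.0); env.servo_line(p+[350],vel=200)
env.movep([481,-20+0,420],down(90))
c=cam("wrist"); im=env.snapshot("wrist"); np.savez("w3.npz",T=c[3],k=c[:3]); cv2.imwrite("pics/w3raw.png",im)
cv2.imwrite("pics/w3.png",cv2.resize(im[0:300,120:420],None,fx=2,fy=2,interpolation=cv2.INTER_CUBIC))
print(env.read_time_s())
E
```

```text
ptr,clip y [450.2  17.2  70. ] [439.7 -63.4  70. ] grip [array([470.2, -13.6]), array([491.5, -13.6])]
1 [-0.43  0.32  0.88] [-2.4 -1.8  2.7] -1.28 0.0018
2 [-0.8   0.32  1.09] [-2.1 -4.1  5.3] -1.41 0.0023
3 [-1.16  0.44  1.31] [-2.2 -4.8  5.6] -1.58 0.0021
4 [-1.03  0.45  0.81] [-3.1 -4.4  7.2] -1.04 0.0016
5 [-0.87  0.52  1.05] [-3.  -4.8  5.8] -1.22 0.0018
6 [-0.82  0.5   0.81] [-2.8 -3.6  6.4] -1.01 0.0015
7 [-0.81  0.45  0.7 ] [-2.3 -3.4  7. ] -0.89 0.0015
8 [-0.39  0.45 -0.26] [-2.5 -1.5  5.8] 0.03 0.0005
18.775
```

View pics/w3.png

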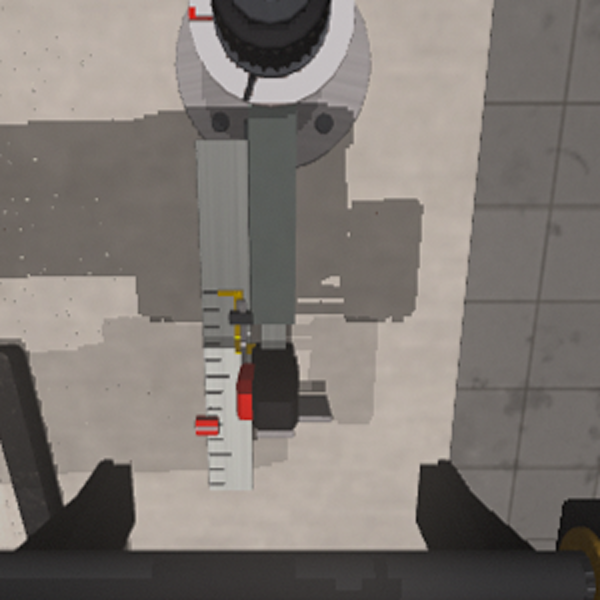

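The boom is still along -y. The pointer line is at (230,294), the clip line at (207,425) and the grip at (276,390). The torque reached 1.3 N m at the stop, so the collar is locked.

```bash
python3 - <<'E'
from h import *
d=np.load("w3.npz"); c=(*d["k"],d["T"])
g=lambda x,y,z: onz(c,120+x/2,y/2,z)[:2].round(1)
print("ptr",g(228,293,70),"clip",g(207,426,70),"btn face",g(237,405,108),g(237,405,120),"gripR",g(299,400,132),g(299,400,110),"gripL",g(255,400,132),"near end top",g(276,430,132),"sleeve",g(250,250,82),g(296,250,82),g(249,130,82),g(297,130,82))
im=cv2.imread("pics/w3raw.png").astype(int)
b,gg,r=im[...,0],im[...,1],im[...,2]
red=(r>150)&(gg<90)&(b<90); yel=(r>120)&(gg>100)&(b<70)
for n,m,x0,x1 in(("red",red,210,232),("yel",yel,225,250)):
    ys,xs=np.nonzero(m[100:260,x0:x1]); print(n,[(y+100,(xs[ys==y]+x0).tolist()) for y in sorted(set(ys))])
print(im[205:220,222:226].mean(1).astype(int).tolist())
E
```

```text
ptr [454.5  17.3] clip [440.  -62.2] btn face [460.8 -35.7] [461.6 -31.6] gripR [492.2 -24.9] [493.2 -32.3] gripL [471.1 -24.9] near end top [481.2 -40.3] sleeve [467.5  41.5] [491.7  41.6] [467.8  99.6] [491.6  99.6]
red [(np.int64(210), [218, 219, 220, 221, 222, 223, 224, 225, 226, 227, 228]), (np.int64(211), [218, 219, 220, 221, 222, 223, 224, 225, 226, 227, 228]), (np.int64(212), [218, 219, 220, 221, 222, 223, 224, 225, 226, 227, 228]), (np.int64(215), [228]), (np.int64(216), [218, 219, 220, 221, 222, 223, 224, 225, 226, 227, 228]), (np.int64(217), [219, 220, 221, 222, 223, 227])]
yel [(np.int64(145), [229, 230, 231, 232, 233, 234, 235, 236, 237, 238, 239, 240]), (np.int64(146), [229, 230, 231, 232, 233, 234, 235, 236, 237, 238, 239, 240, 241]), (np.int64(147), [229, 230, 231, 232, 233, 234, 235, 236, 237, 238, 239, 240]), (np.int64(148), [237, 238, 239, 240]), (np.int64(149), [237, 238]), (np.int64(150), [237]), (np.int64(151), [237]), (np.int64(152), [237]), (np.int64(153), [237]), (np.int64(163), [237, 238, 239]), (np.int64(164), [237, 238, 239]), (np.int64(165), [237, 238, 239]), (np.int64(166), [237, 238, 239]), (np.int64(167), [237, 238, 239]), (np.int64(168), [237, 238, 239]), (np.int64(169), [237, 238, 239]), (np.int64(176), [238, 239, 240])]
[[152, 158, 162], [171, 177, 181], [126, 131, 135], [65, 68, 90], [40, 44, 73], [41, 47, 172], [41, 48, 204], [38, 46, 207], [106, 107, 162], [149, 150, 164], [91, 93, 193], [31, 38, 201], [77, 82, 171], [151, 157, 169], [121, 127, 129]]
```

```bash
cat > look.py <<'E'
from h import *
def look(n):
    c=cam("wrist"); im=env.snapshot("wrist"); np.savez(n+".npz",T=c[3],k=c[:3]); cv2.imwrite(f"pics/{n}raw.png",im)
    return im
E
python3 - <<'E'
from look import *
p=[480,-26.5]
env.movep(p+[345],down(90)); print(env.servo_line(p+[272],vel=120,guard=8))
f0=env.read_wrist_force(); t0=env.read_wrist_torque()
env.move_gripper(0.0,25)
print(env.read_width()*87,(env.read_wrist_force()-f0).round(1),(env.read_wrist_torque()-t0).round(2))
print(env.read_position())
env.servo_line([480,-46.5,272],vel=40)
print(env.read_width()*87,(env.read_wrist_force()-f0).round(1))
env.servo_line([480,-104.5,272],vel=40); env.hold(0.2)
print(env.read_width()*87,(env.read_wrist_force()-f0).round(1),env.read_position(),env.read_time_s())
im=look("w4"); cv2.imwrite("pics/w4.png",cv2.resize(im,(768,576),interpolation=cv2.INTER_CUBIC))
E
```

```text
False
22.647422538584603 [ 1.1 -1.1 -0.9] [-0.17 -0.05 -0.05]
[480.01553714 -26.63826788 271.96536801]
22.59634016838016 [-0.   3.4 -2.3]
22.606315847304188 [-0.   3.5 -4.1] [ 479.96899488 -104.38907814  271.93945204] 23.45
```

View pics/w4.png

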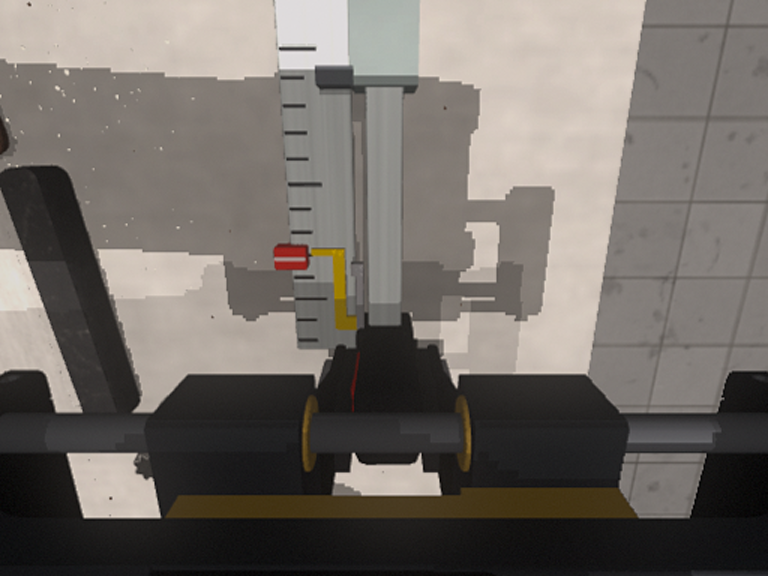

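The arm is out: the yellow pointer is at row 252 and the clip's white line at row 259. It needs to go a few mm further.

```bash
cat >> look.py <<'E'
def rows(im,dbg=False):
    im=im.astype(float); b,g,r=im[...,0],im[...,1],im[...,2]
    w=np.clip(np.minimum(r,g)-b-40,0,None)[150:190,210:222]   # yellow tip
    y=np.arange(150,190); yp=(w.sum(1)*y).sum()/w.sum()
    redm=(r-g>80)&(np.arange(384)[:,None]<200)&(np.arange(512)<208); ys,xs=np.nonzero(redm)
    a,bb,x0,x1=ys.min(),ys.max(),xs.min(),xs.max()
    wr=np.clip(np.minimum(b,g)[a+1:bb,x0+3:x1-2]-80,0,None)
    yc=(wr.sum(1)*np.arange(a+1,bb)).sum()/wr.sum()
    if dbg: print(a,bb,x0,x1,wr.mean(1).astype(int),w.mean(1).astype(int))
    return yp,yc
E
python3 - <<'E'
from look import *
im=cv2.imread("pics/w4raw.png"); yp,yc=rows(im,True)
d=np.load("w4.npz"); c=(*d["k"],d["T"])
P=onz(c,211,yp,70);C=onz(c,194,yc,70); print(yp,yc,P,C,P[1]-C[1])
E
```

```text
165 179 183 204 [ 0  0  0  0  0  7 62 52  0  0  0  0  0] [ 0  0  0  0  0  0  0  0  0  0  0  0  0  0  0  0 67 88 85 86 27  0  0  0
  0  0  0  0  0  0  0  0  0  0  0  0  0  0  0  0]
167.77475363679025 172.36632653061224 [450.72793357 -59.92522225  70.        ] [439.8078036 -62.9036341  70.       ] 2.978411849666358
```

```bash
python3 - <<'E'
from look import *
p=env.read_position(); env.servo_line([480,-104.5-3.0,272],vel=15); env.hold(0.3)
im=look("w5"); yp,yc=rows(im,True); d=np.load("w5.npz"); c=(*d["k"],d["T"])
print(yp,yc,onz(c,211,yp,70)[1]-onz(c,194,yc,70)[1],env.read_position(),env.read_width()*87,env.read_wrist_force().round(1),env.read_time_s())
cv2.imwrite("pics/w5.png",np.hstack([cv2.resize(im[140:200,170:250],None,fx=6,fy=6,interpolation=cv2.INTER_CUBIC)]))
s=env.snapshot("scene"); cv2.imwrite("pics/s5.png",cv2.resize(s[140:260,120:320],None,fx=4,fy=4,interpolation=cv2.INTER_CUBIC))
E
```

```text
160 174 182 203 [ 0  0  0  0  0  0 57 76  8  0  0  0  0] [ 0  0  0  0  0  0  0  0  0  0  0  0  0  0  0  0 63 84 84 84 27  0  0  0
  0  0  0  0  0  0  0  0  0  0  0  0  0  0  0  0]
167.7900606060606 167.6593503072871 -0.07492734101981569 [ 479.97518516 -107.46589336  271.96494962] 22.75277569501018 [ 0.   3.6 -4.2] 24.2
```

View pics/w5.png

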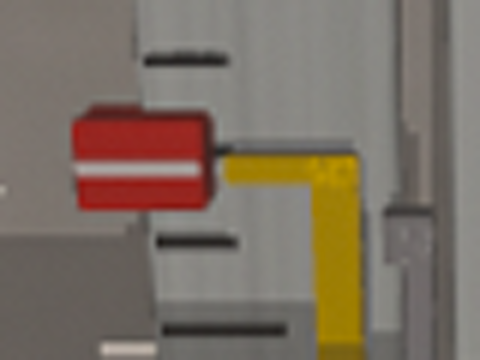

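View pics/s5.png

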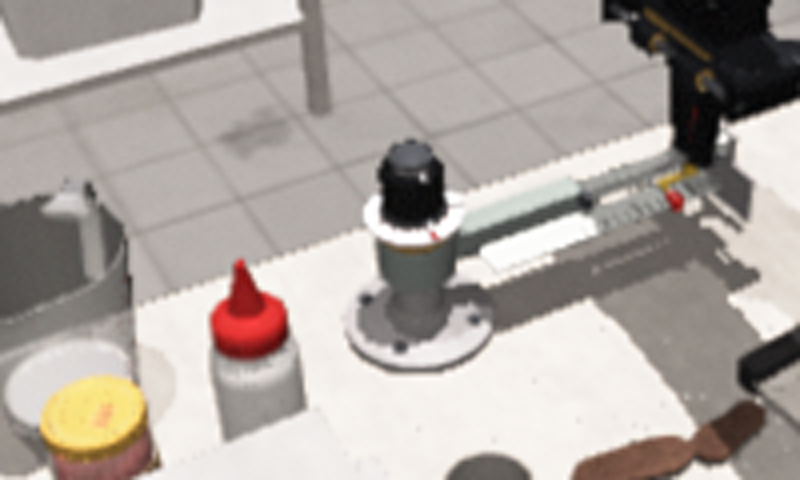

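The pointer's centre and the clip's white line are on the same row (167.8 and 167.7). The clip is still at y≈-63, and the bystanders in view look untouched. Handing in now while holding the grip.

```bash
python3 - <<'E'
from rig import env
print(env.sign_off())
E
```

```text
the job is handed in; nothing more can be done
None
```

The gauge is set: the collar is locked, the arm is drawn out to the clip's line, and I handed the job in with the gripper still holding the grip and button at 25 N.

- **Collar:** I turned it clockwise until its white pointer sat over the red mark. Torque dropped near the end of that first turn, so I re-gripped at 60 N and pressed again. It resisted with up to 1.3 N m, well above the 0.4 N m it takes to turn near the stop, so I took it as home. I took no close-up picture of the pointer after that second press.
- **Arm:** I squeezed the button in and drew the arm out about 81 mm. The last wrist picture put the pointer within about 0.1 mm of the clip's white line, although the calibration is only good to about 2 mm. The steady pull was about 3.6 N.
- **Clip and surroundings:** The red clip measured at the same place before and after (y about -63 mm). The bottle and jar stand upright in the last scene picture. I did not check the timer or the piping nozzle after the moves, but I worked well away from both.

The last clock reading before hand-in was 24.2 s, against the 48 s limit.

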